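Seat the grinding cup in its press-to-run base and hold it down

TASK

A spice jar has been left standing in the well of the little press-to-run grinder: lift it out and stand it upright on a free patch of the worktop. Then take the steel grinding cup, collar down as it stands, set it into the well, turn it until the four lugs on its collar find the four slots and it slides fully home, and press it down to the stop so that the grinder would run. Do not force it and leave everything else where it is; finish with the gripper still holding the cup pressed down.

Things in the scene. Friction and masses are not known exactly. Their poses are not given: they have to be found in the camera images.
- grinder: press-to-run grinder base, fixed to the worktop, either near the front edge at the right or farther back in the middle, the cup in the other place: steel drum, 118 mm across at the foot, 110 mm at the top, 90 mm tall, round well in its top. Origin on the axis at the underside; z up, x and y through the slots of the well
- grinder_rim (a point): middle of the mouth of the grinder's well, on the axis, 90 mm above the worktop; axes as the grinder's. Well 84 mm across, 20 mm deep down to the drive plate. Its grey wall has four slots along +x, +y, -x and -y: 14 mm wide, out to 51 mm from the axis, running down past the plate. Lead-in bevels: well 1.5 mm, slots 2 mm a side
- drive_plate (a joint): round flat plate that floors the grinder's well, on a spring: 0 when up, 0.006 m when pressed down to its stop. It starts to sink at about 7 N and takes about 11 N at the stop. The cup reaches it only with its lugs in the slots
- cup_center (a point): steel grinding cup, upside down on its black collar, 100 mm tall, about 0.22 kg. Point on the axis half-way up, 50 mm above the underside; z up. Round body 58 mm across from 40 mm above the underside to the top: grip it there. Point ends 30 mm above the grinder's rim when meshed and resting on the drive plate, 24 mm when pressed to the stop; lugs resting on the rim, 42 mm
- cup_collar (a point): middle of the cup's underside; axes as cup_center's. Black collar 80 mm across, 24 mm tall, lowest 5 mm tapered to 73 mm across. Four lugs stick out of it along +x, +y, -x and -y (so it fits in four yaws a quarter turn apart): 8 mm wide, out to 46 mm from the axis, 8 to 18 mm above the underside, lower edges bevelled
- jar_center (a point): the spice jar that stands in the middle of the grinder's well on the drive plate: glass with a green cap, 46 mm across, 106 mm tall, 0.11 kg. The point is on its axis half-way up; z up. The upper 86 mm stand out of the well: grip it well up, 35 to 65 mm below the top. Free worktop to stand it on: it begins at x = 0.33 m; right of y = -0.15 m the sink begins at x = 0.47 m
- jar2: bystander: spice jar with a green cap, 46 mm across, 106 mm tall; stands behind the work; origin under its centre
- jar3: bystander: a second spice jar with a green cap, 46 mm across, 106 mm tall; stands behind the work; origin under its centre
- mug: bystander: spotted mug, 92 x 127 mm with its handle, 93 mm tall; behind the work; origin under its centre
- tin: bystander: food tin, 75 mm across, 58 mm tall; at the left; origin under its centre
- egg_timer: bystander: round kitchen timer, 60 mm across, 58 mm tall; at the left; origin under its centre
- garlic: bystander: bulb of garlic, 53 mm across and tall; at the right; origin under its centre
- teaspoon: bystander: teaspoon lying flat, 133 x 27 mm, 10 mm high; near the front edge at the left; origin under its centre
There are look-alikes about, which are no part of the job. Leave any purple look-alike of the part that bears jar_center alone.

How it is judged:
By the outcome, as a careful person would: the job done as asked, in the order asked, and still so for the second after the job is handed in, while the arm keeps its last pose, push and grip.
It also fails if it takes over 48 s, if anything falls off the work surface, if the arm or the gripper's body presses on something with over 40 N, if the wrist force passes 120 N, or if a joint passes its speed limit or range.

ROBOT

A 7-joint arm with a two-finger parallel gripper is mounted at the origin on a cart in front of the work surface, level with it; the furniture and walls round the work are solid. World frame = base frame: x ahead of the robot, y to its left, z up, the work surface at z = 0. Lengths are in m, angles in rad, forces in N, time in s.
With the tool pointing down it reaches from about 0.35 to 0.9 m from the base axis. Payload 8.1 kg.
Tool frame: the origin (TCP) lies between the finger pads; the fingertips stand 25 mm ahead of it and the grasp point (between the pads) lies 6 mm ahead of it (tips_ahead is the distance from the TCP to the fingertips, in m); z points along the fingers, y is the line along which they close (so a half turn about z gives the same grasp; the last joint's range is limited). The gripper opens to 85 mm and grips with 20 to 120 N. Pads are 22 mm wide; open, the fingers measure 114 mm over their backs; the gripper's body (76 mm by 85 mm) begins 54 mm behind the grasp point. The pads swing forward as they close: fully open they stand 13 mm farther back than shut.
Start: joints at [-1.426, 0.434, 0.025, 1.573, -0.012, 1.134, -0.075], TCP at [0.153, 0.606, 0.256] pointing down, gripper open.
Joint ranges: [-2.62, 2.62], [-0.44, 2.09], [-1.27, 1.32], [0.08, 2.57], [-1.32, 4.46], [0.12, 2], [-2.74, 2.74]. Speed limits (rad/s): [2.22, 2.22, 3.01, 3.01, 3.14, 3.14, 3.14].

INTERFACE

Orientations are given as a unit quaternion [x, y, z, w].
In Python, from workcell import read_state, get_image, camera_model, hand_in, tips_ahead gives the robot as it stands.
- The arm moves only by the tool arm_command, never from a script. Its argument "moves" is a list of rows, each a list of 3 entries, a list of its own where there are three numbers: the shift along the tool's x, y, z in mm, then the turn, a rotation vector about the tool's x, y, z in degrees, then the gripper's target within -1 to 1 (shut at 1, half-way at 0, fully open at -1). In form: [[[x, y, z], [wx, wy, wz], fingers], ...]. A call has 1 to 10 rows; each row is the pose to reach, as a shift and turn from the pose commanded when the call began, along the tool's axes at that moment; what a row does not reach only later rows make up. A row lasts 1/10 s, in which the tool goes at most 50 mm and 8.59 degrees, less where a joint would pass 70% of its speed; a pose out of reach is approached as far as the arm can. A call with a gripper value outside its range is refused whole. The fingers move at their own pace and stop on an object; the grip force is fixed at half the most. Time passes only in rows, so rows that repeat a pose let the fingers close. It gives the time, the measured TCP pose, the force, the opening and the grip force at its end, in the units of the state.
- read_state(): the state, without advancing time (a new reading comes with each control period).
- get_image(name): name is "scene" or "side" or "wrist"; returns the picture (420x560x3 uint8, blue, green, red); there is no depth.
- camera_model(name): a dict with "mtx" (3x3 intrinsics, pixels), "eye" and "attitude" of the camera in the world. Camera axes: x right, y down, z forward; pixel columns grow to the right and rows downward; lengths in m; the calibration is good to about 2 mm. A picture is of the moment at which its call begins: read the wrist's pose just before it. camera_model takes no time and is no camera call; for the wrist camera it gives the pose at the moment of the call.
- hand_in(): hands the job in; it is judged then, once.
The state is a dict: "t": time; "joint_pos": joint angles; "qvel": joint speeds; "effort": joint torques, N m; "tool_pos": TCP position; "ee_rot": TCP orientation; "contact_force": force on the tool from outside, world axes, zero at the start; "wrist_torque": the same for the moment, N m; "gripper_width": finger opening in m; "finger_force": force on a finger pad.
Only numpy, scipy, OpenCV 4.12 (cv2) and the standard library are available. Lean on these libraries where they do the work, as an engineer would, in place of code of your own. Each camera call takes 0.05 s, during which the arm holds its last target. There are 200 camera calls.

## Working session

There is one attempt and no reset: what is moved stays moved. The work goes in short steps, Python scripts to look and compute and a tool call to move; the robot and the scene stay as the last step left them, time stands still between calls to the robot, and variables do not carry over. Pictures are saved under pics/ and viewed, at most 10 in all, crops included, and the job is handed in when it is done.

Besides the shell and the picture viewer there is one more tool, called by a JSON object that holds its "name" and its "arguments". arm_command: Moves the arm, as the interface text tells. Its arguments: {"type":"object","properties":{"moves":{"type":"array","items":{"type":"array"}}},"required":["moves"]}

```bash
mkdir -p pics; cat > h.py <<'E'
import numpy as np, cv2
from scipy.spatial.transform import Rotation as R
from workcell import *
def snap(n,f):
    s=read_state(); m=camera_model(n); im=get_image(n); cv2.imwrite('pics/'+f,im); return s,m,im
def att(m):
    a=np.array(m['attitude'],float); return a if a.shape==(3,3) else R.from_quat(a).as_matrix()
def ray(m,u,v):
    d=att(m)@np.linalg.inv(np.array(m['mtx']))@[u,v,1]; return np.array(m['eye']),d
def onz(m,u,v,z):
    e,d=ray(m,u,v); return e+d*(z-e[2])/d[2]
def proj(m,p):
    q=np.array(m['mtx'])@att(m).T@(np.array(p)-m['eye']); return q[:2]/q[2]
def local(s,p):
    "world point -> tool axes, mm"
    return R.from_quat(s['ee_rot']).inv().apply(np.array(p)-s['tool_pos'])*1000
E
python3 - <<'E'
from h import *
a=snap('scene','s1.png');b=snap('side','d1.png')
print(a[1],b[1]);s=a[0];print(s['tool_pos'],R.from_quat(s['ee_rot']).as_matrix().round(3),s['t'],tips_ahead)
E
```

```text
{'mtx': array([[532.16055575,   0.        , 291.64260482],
       [  0.        , 532.16055575, 216.69329404],
       [  0.        ,   0.        ,   1.        ]]), 'eye': array([-0.43508434, -0.74676067,  0.67579295]), 'attitude': array([ 0.74980835, -0.382295  ,  0.25477698, -0.47615823])} {'mtx': array([[452.06244542,   0.        , 283.84399634],
       [  0.        , 452.06244542, 215.9259973 ],
       [  0.        ,   0.        ,   1.        ]]), 'eye': array([0.33503878, 1.03743605, 1.04337398]), 'attitude': array([-0.08567378,  0.90486482, -0.41479333,  0.04273344])}
[0.15321339 0.60544831 0.25552502] [[-0.969  0.245 -0.   ]
 [ 0.245  0.969 -0.002]
 [-0.    -0.002 -1.   ]] 0.0 0.025
```

View pics/s1.png

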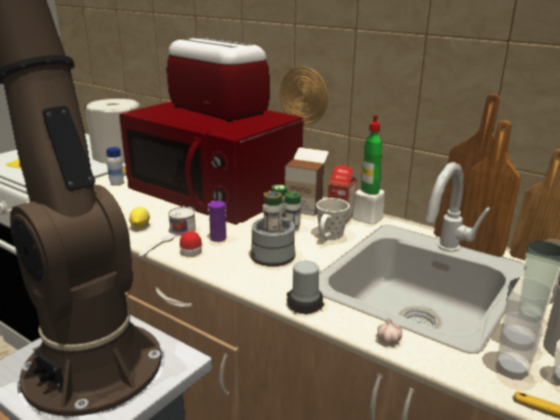

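View pics/d1.png

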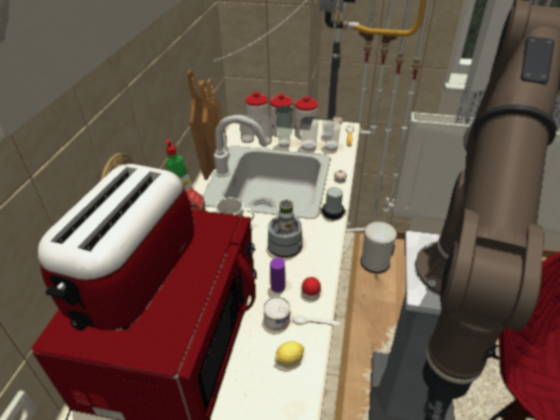

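The scene view shows the grinder with the jar around (273,240) and the cup at about (305,290). In the side view they are at (285,235) and (334,200). I'll enlarge both areas.

```bash
python3 - <<'E'
from h import *
a=cv2.imread('pics/s1.png')[180:320,230:350];b=cv2.imread('pics/d1.png')[170:270,255:365]
A=cv2.resize(a,None,fx=4,fy=4,interpolation=cv2.INTER_CUBIC)[:560];B=cv2.resize(b,(320,291),interpolation=cv2.INTER_CUBIC)
c=np.zeros((560,800,3),np.uint8);c[:,:480]=A;c[:291,480:]=B;cv2.imwrite('pics/c1.png',c)
E
```

```text
(no output)
```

View pics/c1.png

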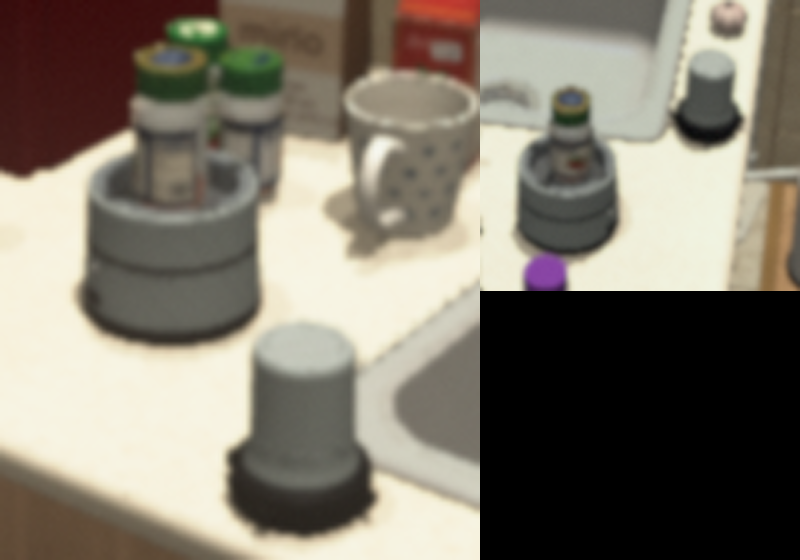

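```bash
python3 - <<'E'
from h import *
a=camera_model('scene');b=camera_model('side')
for n,z,p,q in [('jartop',.176,(273.7,194.2),(286.6,203.3)),('rim',.09,(273.7,226.7),(284.9,226.7)),('cuptop',.1,(306.5,266.2),(334.4,192.3)),]:
    print(n,onz(a,*p,z).round(4),onz(b,*q,z).round(4))
# rough bystanders: base points
for n,p in dict(purple=(218,240),red=(190,253),tin=(181,230),mug=(332,235),garlic=(389,342),jarA=(291,228),spoonR=(170,238)).items(): print(n,onz(a,*p,0).round(3))
E
```

```text
jartop [ 0.5418 -0.0114  0.176 ] [ 0.5354 -0.0104  0.176 ]
rim [ 0.5364 -0.0159  0.09  ] [0.5388 0.0013 0.09  ]
cuptop [ 0.406  -0.2031  0.1   ] [ 0.4041 -0.1902  0.1   ]
purple [ 0.524  0.168 -0.   ]
red [0.424 0.175 0.   ]
tin [0.507 0.294 0.   ]
mug [ 0.743 -0.068  0.   ]
garlic [ 0.399 -0.413  0.   ]
jarA [0.709 0.051 0.   ]
spoonR [0.453 0.281 0.   ]
```

Both cameras agree within about 10 mm: grinder and jar near (0.538,-0.010), cup near (0.405,-0.197). The space at (0.42,0.05) is free worktop. I'll move over the work and look with the wrist camera.

{"name": "arm_command", "arguments": {"moves": [[[-30,-38,-40],[0,0,0],-1],[[-465,-589,-104],[0,0,0],-1],[[-465,-589,-104],[0,0,0],-1],[[-465,-589,-104],[0,0,0],-1],[[-465,-589,-104],[0,0,0],-1],[[-465,-589,-104],[0,0,0],-1],[[-465,-589,-104],[0,0,0],-1],[[-465,-589,-104],[0,0,0],-1],[[-465,-589,-104],[0,0,0],-1],[[-465,-589,-104],[0,0,0],-1]]}}

```text
t: 1.1
tool_pos: [0.352, 0.1599, 0.3337]
ee_rot: [0.124, 0.992, 0.0, -0.0]
contact_force: [1.7, 0.9, -0.5]
gripper_width: 0.0855
finger_force: 0.0
```

{"name": "arm_command", "arguments": {"moves": [[[-155,-196,-26],[0,0,0],-1],[[-155,-196,-26],[0,0,0],-1],[[-155,-196,-26],[0,0,0],-1],[[-155,-196,-26],[0,0,0],-1],[[-155,-196,-26],[0,0,0],-1],[[-155,-196,-26],[0,0,0],-1],[[-155,-196,-26],[0,0,0],-1]]}}

```text
t: 1.8
tool_pos: [0.4539, -0.0671, 0.3593]
ee_rot: [0.125, 0.992, -0.0, -0.0]
contact_force: [0.4, 1.0, 0.5]
gripper_width: 0.0853
finger_force: 0.0
```

```bash
python3 - <<'E'
from h import *
s,m,im=snap('wrist','w1.png'); print(s['tool_pos'],s['joint_pos'],m['eye'],att(m).round(3))
print([proj(m,p).round() for p in [(.538,-.01,.09),(.538,-.01,.176),(.405,-.198,.1)]])
E
```

```text
[ 0.45387936 -0.06712265  0.3592804 ] [-0.60735134  0.06357588  0.69481132  1.82892624 -0.04221073  1.26468428
  1.41894806] [ 0.38040933 -0.04909168  0.47665372] [[ 0.248  0.926  0.284]
 [ 0.969 -0.237 -0.075]
 [-0.002  0.294 -0.956]]
[array([337., 225.]), array([351., 252.]), array([170., 166.])]
```

View pics/w1.png

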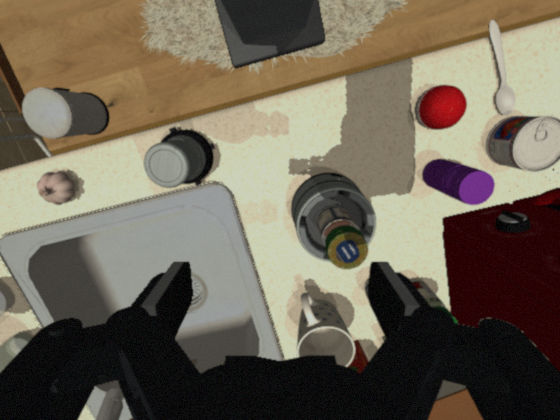

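Wrist view: jar top at about (347,249), rim centre at about (338,219), cup top at about (168,165). The space to the right of the grinder toward the red timer is free. I'll enlarge the grinder and cup.

```bash
python3 - <<'E'
from h import *
im=cv2.imread('pics/w1.png');a=im[165:275,285:385];b=im[120:195,135:225]
c=np.zeros((550,800,3),np.uint8);c[:,:500]=cv2.resize(a,(500,550),interpolation=cv2.INTER_CUBIC);c[:250,500:]=cv2.resize(b,(300,250),interpolation=cv2.INTER_CUBIC);cv2.imwrite('pics/c2.png',c)
E
```

```text
(no output)
```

View pics/c2.png

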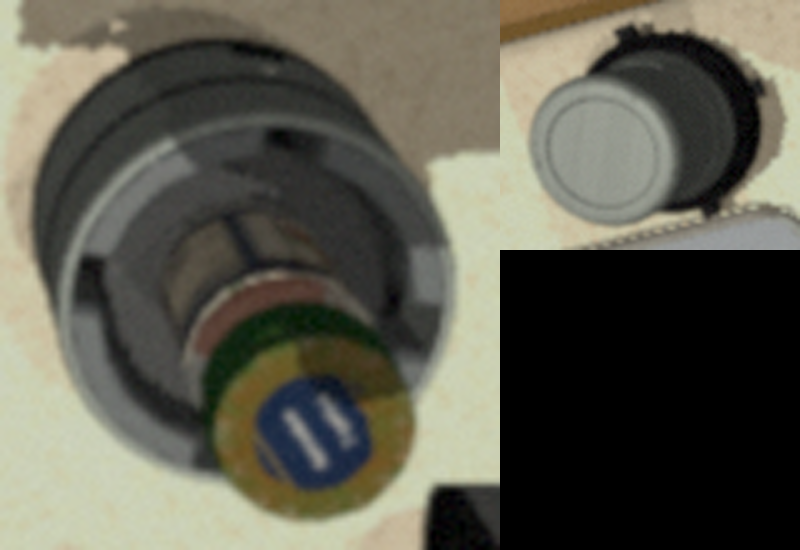

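Crop: slot mouths at about (341,191), (302,219), (371,230), (325,257). Rim centre (336.6,224.4), jar top (347.8,250.6). Cup top (166.5,164.4), with lugs at (173.4,131.4), (213,146.4) and (198,183).

```bash
python3 - <<'E'
from h import *
s=read_state();m=camera_model('wrist')
rim=onz(m,336.6,224.4,.09);cup=onz(m,166.5,164.4,.1);print('rim',rim,'jar',onz(m,347.8,250.6,.176),'cup',cup)
an=lambda d:np.degrees(np.arctan2(d[1],d[0]))
for p in [(341,191),(302,219),(371,230),(325,257)]:
    d=onz(m,*p,.088)-rim; print('slot',np.hypot(*d[:2]),an(d),an(d)%90)
for p in [(173.4,131.4),(213,146.4),(198,183)]:
    d=onz(m,*p,.016)-cup; print('lug',np.hypot(*d[:2]),an(d),an(d)%90)
print('tool y',an(R.from_quat(s['ee_rot']).as_matrix()[:,1]))
print(local(s,onz(m,347.8,250.6,.176)))
E
```

```text
rim [ 0.53643197 -0.00857807  0.09      ] jar [ 0.53439045 -0.01137145  0.176     ] cup [ 0.40209987 -0.20001209  0.1       ]
slot 0.04633236312001653 161.29649111964954 71.29649111964954
slot 0.047566420246954476 -112.73934710073779 67.26065289926221
slot 0.048917046464499715 65.30536703136157 65.30536703136157
slot 0.05151882428980155 -29.182297230210892 60.81770276978911
lug 0.039249730432227445 -170.01991846564988 9.98008153435012
lug 0.043379838476045776 94.57459827896217 4.574598278962171
lug 0.044329529590883834 4.346318809580244 4.346318809580244
tool y 75.76093895959704
[-65.12049447  72.61997163 183.01389941]
```

{"name": "arm_command", "arguments": {"moves": [[[-33,37,40],[0,0,0],-1],[[-66,73,60],[0,0,0],-1],[[-66,73,80],[0,0,0],-1],[[-66,73,110],[0,0,0],-1],[[-66,73,150],[0,0,0],-1],[[-66,73,190],[0,0,0],-1],[[-66,73,215],[0,0,0],-1],[[-66,73,219],[0,0,0],-1],[[-66,73,219],[0,0,0],-1]]}}

```text
t: 2.75
tool_pos: [0.5353, -0.0103, 0.1403]
ee_rot: [0.123, 0.992, 0.0, -0.001]
contact_force: [0.3, 0.9, 0.3]
gripper_width: 0.0853
finger_force: 0.0
```

```bash
python3 - <<'E'
from h import *
s,m,im=snap('wrist','w2.png'); print(s['tool_pos'],R.from_quat(s['ee_rot']).as_matrix().round(3))
E
```

```text
[ 0.53530017 -0.01026069  0.14034627] [[-0.97   0.244 -0.002]
 [ 0.244  0.97   0.   ]
 [ 0.002 -0.    -1.   ]]
```

View pics/w2.png

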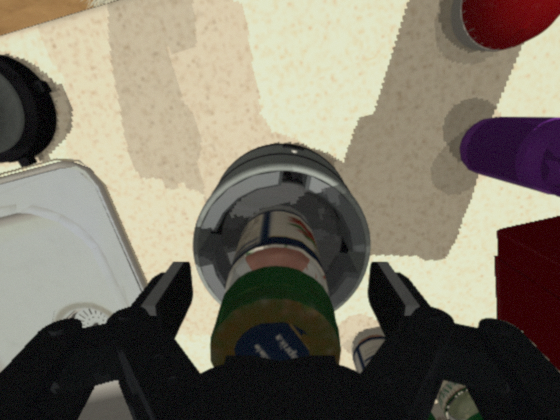

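The jar is between the pads (pads at columns 190 and 370, jar 215–337) and roughly centred, with no contact so far. Closing.

{"name": "arm_command", "arguments": {"moves": [[[0,0,0],[0,0,0],1],[[0,0,0],[0,0,0],1],[[0,0,0],[0,0,0],1],[[0,0,0],[0,0,0],1],[[0,0,0],[0,0,0],1],[[0,0,0],[0,0,0],1],[[0,0,0],[0,0,0],1],[[0,0,0],[0,0,0],1]]}}

```text
t: 3.6
tool_pos: [0.5365, -0.0114, 0.1413]
ee_rot: [0.124, 0.992, 0.0, 0.001]
contact_force: [-1.0, -0.5, 5.7]
gripper_width: 0.0441
finger_force: 52.5
```

{"name": "arm_command", "arguments": {"moves": [[[0,0,-15],[0,0,0],1],[[0,0,-35],[0,0,0],1],[[0,0,-50],[0,0,0],1],[[32,8,-52],[0,0,0],1],[[70,17,-52],[0,0,0],1],[[108,26,-45],[0,0,0],1],[[127,31,-20],[0,0,0],1],[[127,31,10],[0,0,0],1],[[127,31,40],[0,0,0],1],[[127,31,55],[0,0,0],1]]}}

```text
t: 4.6
tool_pos: [0.4193, 0.0498, 0.0839]
ee_rot: [0.123, 0.992, -0.0, -0.001]
contact_force: [-0.2, 0.2, -0.5]
gripper_width: 0.0446
finger_force: 53.3
```

{"name": "arm_command", "arguments": {"moves": [[[0,0,6],[0,0,0],1],[[0,0,10],[0,0,0],1],[[0,0,12],[0,0,0],1],[[0,0,13],[0,0,0],1],[[0,0,13],[0,0,0],1]]}}

```text
t: 5.1
tool_pos: [0.4207, 0.0499, 0.073]
ee_rot: [0.124, 0.992, 0.0, 0.0]
contact_force: [-0.4, -0.6, -1.1]
gripper_width: 0.0443
finger_force: 53.3
```

{"name": "arm_command", "arguments": {"moves": [[[0,0,1],[0,0,0],1],[[0,0,2],[0,0,0],1],[[0,0,2],[0,0,0],1]]}}

```text
t: 5.4
tool_pos: [0.4213, 0.0497, 0.0717]
ee_rot: [0.124, 0.992, 0.001, 0.001]
contact_force: [-5.0, -2.3, 21.3]
gripper_width: 0.0444
finger_force: 54.9
```

Firm contact: the jar is on the worktop. I'll ease off, open and rise.

{"name": "arm_command", "arguments": {"moves": [[[0,0,-1],[0,0,0],1],[[0,0,-1],[0,0,0],-1],[[0,0,-1],[0,0,0],-1],[[0,0,-1],[0,0,0],-1],[[0,0,-1],[0,0,0],-1],[[0,0,-1],[0,0,0],-1],[[0,0,-1],[0,0,0],-1],[[0,0,-30],[0,0,0],-1],[[0,0,-75],[0,0,0],-1],[[0,0,-120],[0,0,0],-1]]}}

```text
t: 6.4
tool_pos: [0.4196, 0.0491, 0.1915]
ee_rot: [0.124, 0.992, -0.001, -0.001]
contact_force: [1.4, 0.9, 0.4]
gripper_width: 0.0857
finger_force: 0.0
```

{"name": "arm_command", "arguments": {"moves": [[[-10,-10,-45],[0,0,0],-1],[[-40,-45,-78],[0,0,0],-1],[[-73,-85,-78],[0,0,0],-1],[[-73,-85,-78],[0,0,0],-1],[[-73,-85,-78],[0,0,0],-1]]}}

```text
t: 6.9
tool_pos: [0.4704, -0.0522, 0.2686]
ee_rot: [0.126, 0.992, -0.0, 0.0]
contact_force: [-0.5, 0.6, 0.5]
gripper_width: 0.0854
finger_force: 0.0
```

```bash
python3 - <<'E'
from h import *
s,m,im=snap('wrist','w3.png'); print(s['tool_pos'],[proj(m,p).round() for p in [(.536,-.01,.09),(.42,.05,.053),(.403,-.199,.1)]])
c=proj(m,(.536,-.01,.09)).astype(int)
im=cv2.resize(im,(800,600),interpolation=cv2.INTER_CUBIC); cv2.imwrite('pics/w3b.png',im)
E
```

```text
[ 0.4704076  -0.05220388  0.26857176] [array([335., 242.]), array([363., 116.]), array([114., 167.])]
```

View pics/w3b.png

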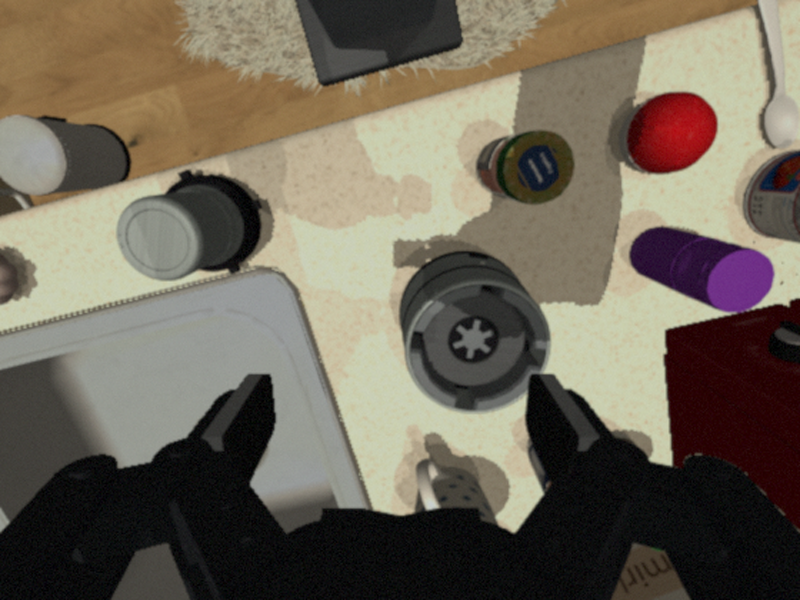

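The jar stands upright at about (540,167) and the well is empty at (477,345), with its slots visible. The cup top is at (160,237). I'll rectify the rim plane and the lug plane to read exact angles and centres.

```bash
cat >> h.py <<'E'
def topdown(m,im,c,z,half=.065,n=400):
    "rectified plane z round c; column = +x, row = -y"
    w=[(c[0]+a*half,c[1]+b*half,z) for a,b in [(-1,1),(1,1),(1,-1),(-1,-1)]]
    H=cv2.getPerspectiveTransform(np.float32([proj(m,p) for p in w]),np.float32([(0,0),(n,0),(n,n),(0,n)]))
    return cv2.warpPerspective(im,H,(n,n),flags=cv2.INTER_CUBIC)
E
python3 - <<'E'
from h import *
m=camera_model('wrist');im=cv2.imread('pics/w3.png')
A=topdown(m,im,(.536,-.01),.09);B=topdown(m,im,(.403,-.199),.014);C=topdown(m,im,(.403,-.199),.1)
for t in (A,B,C):
    for r in (.055,.046,.029)[:]: pass
g=cv2.convertScaleAbs(np.hstack([A,B]),alpha=1.5,beta=10)
for k in (200,600): cv2.drawMarker(g,(k,200),(0,0,255),cv2.MARKER_CROSS,12)
cv2.circle(g,(200,200),int(.055/.065*200),(0,255,255),1)
cv2.circle(g,(600,200),int(.040/.065*200),(0,255,255),1)
C=cv2.resize(C,(200,200));cv2.circle(C,(100,100),int(.029/.065*100),(0,255,255),1)
cc=np.zeros((600,800,3),np.uint8);cc[:400]=g;cc[400:,600:]=C;cv2.imwrite('pics/r3.png',cc)
E
```

```text
(no output)
```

View pics/r3.png

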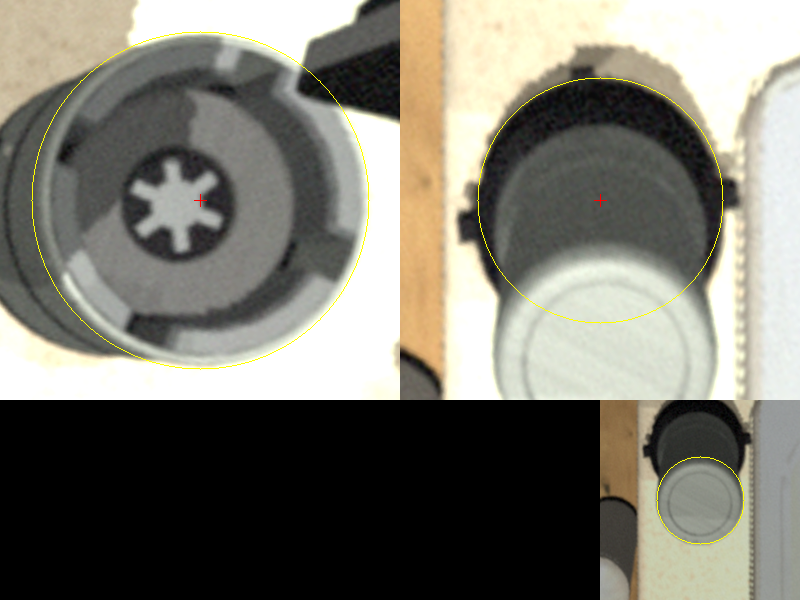

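Rim centre is (0.537,-0.0095) and the slots are at about 67° (mod 90). The cup is at (0.403,-0.200) with lugs at about 7°, so it needs a −30° turn about world z. Going to the cup.

{"name": "arm_command", "arguments": {"moves": [[[8,-45,20],[0,0,0],-1],[[17,-90,40],[0,0,0],-1],[[25,-135,60],[0,0,0],-1],[[29,-160,80],[0,0,0],-1],[[29,-160,115],[0,0,0],-1],[[29,-160,130],[0,0,0],-1],[[29,-160,130],[0,0,0],-1]]}}

```text
t: 7.65
tool_pos: [0.4011, -0.1964, 0.1364]
ee_rot: [0.123, 0.992, 0.001, -0.003]
contact_force: [0.6, -0.2, 0.5]
gripper_width: 0.0851
finger_force: 0.0
```

```bash
python3 - <<'E'
from h import *
s,m,im=snap('wrist','w4.png'); print(s['tool_pos'],proj(m,(.403,-.2,.1)))
M=R.from_quat(s['ee_rot']).as_matrix();print(M.round(3))
# tool axis at cup-top height and expected 58 mm circle there
r=[proj(m,(.403+.029*np.cos(a),-.2+.029*np.sin(a),.1)) for a in np.linspace(0,6.28,60)]
cv2.polylines(im,[np.int32(r)],True,(0,255,255),1);
r=[proj(m,(.403+.04*np.cos(a),-.2+.04*np.sin(a),.024)) for a in np.linspace(0,6.28,60)]
cv2.polylines(im,[np.int32(r)],True,(255,255,0),1);
for k in range(4):
    a=np.radians(7+90*k); p=proj(m,(.403+.046*np.cos(a),-.2+.046*np.sin(a),.016)); cv2.drawMarker(im,tuple(np.int32(p)),(0,0,255),cv2.MARKER_CROSS,8)
cv2.imwrite('pics/w4b.png',cv2.resize(im,(800,600)))
E
```

```text
[ 0.40112499 -0.19640108  0.13638392] [276.24618444 261.19926684]
[[-0.97   0.244 -0.005]
 [ 0.244  0.97   0.002]
 [ 0.005  0.001 -1.   ]]
```

View pics/w4b.png

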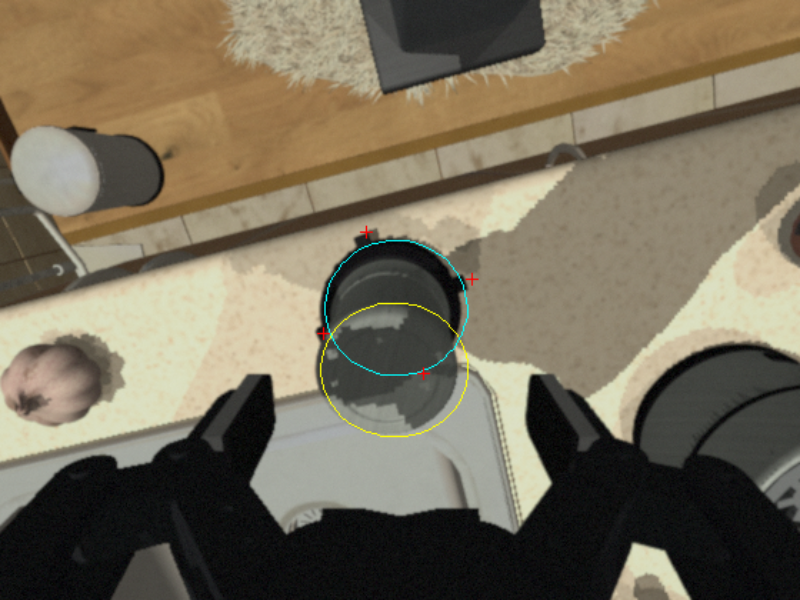

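The cup sits about 1.7 mm toward −tool y and 1.5 mm toward +tool x of the prediction, and the lug angle of 7° is confirmed. Descending, then closing.

{"name": "arm_command", "arguments": {"moves": [[[-1,-5,15],[0,0,0],-1],[[-1,-5,40],[0,0,0],-1],[[-1,-5,60],[0,0,0],-1],[[-1,-5,60],[0,0,0],-1],[[-1,-5,60],[0,0,0],1],[[-1,-5,60],[0,0,0],1],[[-1,-5,60],[0,0,0],1],[[-1,-5,60],[0,0,0],1],[[-1,-5,60],[0,0,0],1],[[-1,-5,60],[0,0,0],1]]}}

```text
t: 8.7
tool_pos: [0.4036, -0.2036, 0.08]
ee_rot: [0.123, 0.992, 0.0, 0.001]
contact_force: [-1.2, 1.5, 8.8]
gripper_width: 0.0568
finger_force: 61.6
```

{"name": "arm_command", "arguments": {"moves": [[[0,0,0],[0,0,0],1],[[0,0,0],[0,0,0],1],[[0,0,0],[0,0,0],1]]}}

```text
t: 9.0
tool_pos: [0.4036, -0.2036, 0.08]
ee_rot: [0.123, 0.992, 0.0, 0.001]
contact_force: [-2.0, 2.3, 9.9]
gripper_width: 0.0569
finger_force: 61.6
```

{"name": "arm_command", "arguments": {"moves": [[[0,0,-20],[0,0,0],1],[[0,0,-60],[0,0,0],1],[[0,0,-100],[0,0,0],1],[[-5,15,-125],[0,0,5],1],[[-20,50,-125],[0,0,10],1],[[-36,92,-125],[0,0,15],1],[[-52,134,-125],[0,0,20],1],[[-68,176,-125],[0,0,25],1],[[-84,219,-120],[0,0,30],1],[[-84,219,-120],[0,0,30],1]]}}

```text
t: 10.0
tool_pos: [0.5406, -0.0045, 0.1982]
ee_rot: [0.373, 0.928, 0.001, 0.0]
contact_force: [-0.3, 0.4, -3.0]
gripper_width: 0.0567
finger_force: 65.1
```

{"name": "arm_command", "arguments": {"moves": [[[0,0,0],[0,0,0],1],[[0,0,0],[0,0,0],1]]}}

```text
t: 10.2
tool_pos: [0.5371, -0.0129, 0.1991]
ee_rot: [0.376, 0.926, -0.0, 0.0]
contact_force: [0.1, -0.6, -3.1]
gripper_width: 0.0567
finger_force: 65.1
```

```bash
python3 - <<'E'
from h import *
s,m,im=snap('wrist','w5.png');a=snap('scene','s5.png');b=snap('side','d5.png')
M=R.from_quat(s['ee_rot']).as_matrix();print(s['tool_pos'],M.round(3),s['contact_force'],s['gripper_width'],s['joint_pos'].__repr__())
c=(.537,-.0095)
def ov(m,im,c,r,z,col,th0=None,rl=.05):
    p=[proj(m,(c[0]+r*np.cos(t),c[1]+r*np.sin(t),z)) for t in np.linspace(0,6.28,80)]
    cv2.polylines(im,[np.int32(np.array(p)*16)],True,col,1,cv2.LINE_AA,4)
def ticks(m,im,c,r1,r2,z,deg,col):
    for k in range(4):
        t=np.radians(deg+90*k);p=[proj(m,(c[0]+r*np.cos(t),c[1]+r*np.sin(t),z)) for r in (r1,r2)]
        cv2.line(im,*[tuple(int(v*16) for v in q) for q in p],col,1,cv2.LINE_AA,4)
zc=s['tool_pos'][2]-.08
t=M[:,0];cc=np.array(s['tool_pos'])+.003*t
def draw(m,im,f,sz):
    x,y=proj(m,(.537,-.0095,.12)).astype(int);S=f*1
    big=cv2.resize(im,None,fx=f,fy=f,interpolation=cv2.INTER_CUBIC)
    m=dict(m);K=np.array(m['mtx'])*f;K[2,2]=1;m['mtx']=K
    ov(m,big,c,.055,.09,(0,255,255));ticks(m,big,c,.042,.055,.09,67,(0,255,255))
    ov(m,big,cc,.04,zc+.024,(255,255,0));ticks(m,big,cc,.04,.046,zc+.013,-23,(0,0,255))
    x0=max(0,x*f-sz[0]//2);y0=max(0,y*f-sz[1]//2);return big[y0:y0+sz[1],x0:x0+sz[0]]
W=np.zeros((600,800,3),np.uint8)
A=draw(m,im,2,(480,600));W[:A.shape[0],:A.shape[1]]=A
for i,(q,f) in enumerate([(a,4),(b,4)]):
    B=draw(q[1],q[2],f,(320,300));W[i*300:i*300+B.shape[0],480:480+B.shape[1]]=B
cv2.imwrite('pics/v5.png',W)
E
```

```text
[ 0.53712619 -0.01286162  0.1990703 ] [[-0.717  0.698  0.   ]
 [ 0.698  0.717 -0.   ]
 [-0.    -0.    -1.   ]] [ 0.11746005 -0.60744643 -3.05862103] 0.05671781492306166 array([-0.71805439,  0.4573213 ,  0.90088705,  1.90997558, -0.42974033,
        0.97983421,  1.17830112])
```

View pics/v5.png

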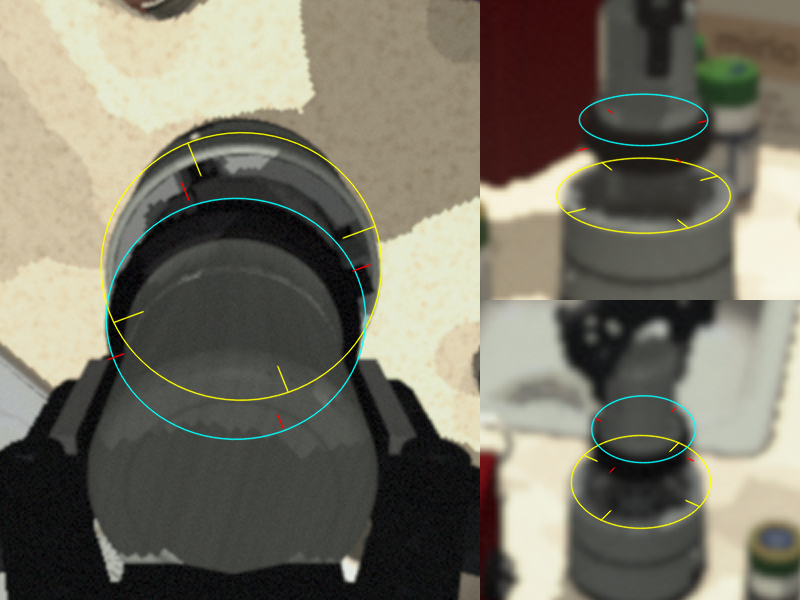

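Wrist, scene and side views show the cup hanging level above the well, with the lugs close to the slots. My rim overlay looks a few mm off toward tool +x. I'll fit it numerically from the empty-well picture.

```bash
cat > fit.py <<'E'
from h import *
from scipy.optimize import least_squares
from scipy.ndimage import map_coordinates
def samp(m,g,P):
    q=np.array(m['mtx'])@att(m).T@(P-np.array(m['eye'])[:,None]); return map_coordinates(g,[q[1]/q[2],q[0]/q[2]],order=1)
E
python3 - <<'E'
from fit import *
s5=read_state()
w=camera_model('wrist')
# rebuild w3's camera: same rigid mount on the tool
T=R.from_quat(s5['ee_rot']).as_matrix();Rm=T.T@att(w);tm=T.T@(np.array(w['eye'])-s5['tool_pos'])
def cam(pos,q):
    t=R.from_quat(np.array(q)/np.linalg.norm(q)).as_matrix();return dict(mtx=w['mtx'],eye=np.array(pos)+t@tm,attitude=R.from_matrix(t@Rm).as_quat())
m3=cam((.4704076,-.05220388,.26857176),(.126,.992,0,0)); print(np.round(m3['eye'],4))
C={'w3':(m3,'w3.png'),'scene':(camera_model('scene'),'s1.png'),'side':(camera_model('side'),'d1.png')}
th=np.radians(np.arange(0,360,3));rr=np.arange(.046,.064,.0004)
for n,(m,f) in C.items():
    g=cv2.cvtColor(cv2.imread('pics/'+f),cv2.COLOR_BGR2GRAY).astype(float)
    best=[]
    for z in (.09,):
      for cx in np.arange(.526,.549,.001):
        for cy in np.arange(-.022,.004,.001):
          for r in (.052,.053,.054,.055,.056):
            P=lambda r:np.array([cx+r*np.cos(th),cy+r*np.sin(th),z+0*th])
            d=np.abs(samp(m,g,P(r+.001))-samp(m,g,P(r-.001)));best.append((np.minimum(d,40).mean(),cx,cy,r))
    best.sort(reverse=True);print(n,np.round(best[:4],4).tolist())
    for r in (.042,.043,.055): print(r,np.round(max(b for b in best if abs(b[3]-r)<1e-6) if any(abs(b[3]-r)<1e-6 for b in best) else 0,4))
# angular profile at slot depth, w3
g=cv2.cvtColor(cv2.imread('pics/w3.png'),cv2.COLOR_BGR2GRAY).astype(float)
t=np.arange(0,360,3);
for c in [(.537,-.0095),(.539,-.011)]:
  p=np.mean([samp(m3,g,np.array([c[0]+r*np.cos(np.radians(t)),c[1]+r*np.sin(np.radians(t)),.087+0*t])) for r in (.046,.048,.05)],0)
  print(np.column_stack([t,p.round()]).astype(int).reshape(-1,20).tolist())
E
```

```text
[ 0.3973 -0.0343  0.3859]
w3 [[31.4468, 0.539, -0.012, 0.054], [30.5534, 0.54, -0.012, 0.054], [29.3615, 0.538, -0.013, 0.053], [29.153, 0.538, -0.012, 0.053]]
0.042 0
0.043 0
0.055 [ 2.61581e+01  5.39000e-01 -1.20000e-02  5.50000e-02]
scene [[12.0314, 0.538, -0.011, 0.054], [11.9231, 0.537, -0.011, 0.054], [11.8987, 0.537, -0.012, 0.054], [11.843, 0.539, -0.011, 0.054]]
0.042 0
0.043 0
0.055 [ 1.17355e+01  5.38000e-01 -1.10000e-02  5.50000e-02]
side [[13.8401, 0.541, -0.002, 0.054], [13.7734, 0.54, -0.002, 0.054], [13.732, 0.54, -0.001, 0.054], [13.7187, 0.541, -0.001, 0.054]]
0.042 0
0.043 0
0.055 [ 1.32953e+01  5.41000e-01 -2.00000e-03  5.50000e-02]
[[0, 86, 3, 89, 6, 92, 9, 93, 12, 92, 15, 93, 18, 94, 21, 94, 24, 99, 27, 101], [30, 101, 33, 101, 36, 98, 39, 82, 42, 58, 45, 63, 48, 100, 51, 82, 54, 57, 57, 47], [60, 57, 63, 60, 66, 61, 69, 64, 72, 97, 75, 110, 78, 103, 81, 73, 84, 68, 87, 69], [90, 71, 93, 72, 96, 69, 99, 72, 102, 73, 105, 75, 108, 74, 111, 72, 114, 74, 117, 72], [120, 73, 123, 74, 126, 73, 129, 73, 132, 72, 135, 72, 138, 70, 141, 73, 144, 72, 147, 68], [150, 65, 
[... 1066 characters left out ...]
1, 144, 68, 147, 56], [150, 50, 153, 49, 156, 46, 159, 35, 162, 37, 165, 47, 168, 70, 171, 71, 174, 70, 177, 73], [180, 69, 183, 73, 186, 71, 189, 71, 192, 68, 195, 69, 198, 70, 201, 70, 204, 79, 207, 101], [210, 114, 213, 112, 216, 112, 219, 109, 222, 105, 225, 105, 228, 103, 231, 101, 234, 102, 237, 102], [240, 61, 243, 32, 246, 39, 249, 36, 252, 39, 255, 42, 258, 63, 261, 88, 264, 103, 267, 106], [270, 112, 273, 112, 276, 112, 279, 110, 282, 111, 285, 109, 288, 110, 291, 109, 294, 107, 297, 106], [300, 108, 303, 107, 306, 106, 309, 104, 312, 104, 315, 105, 318, 105, 321, 104, 324, 102, 327, 79], [330, 50, 333, 51, 336, 49, 339, 49, 342, 46, 345, 62, 348, 88, 351, 101, 354, 102, 357, 103]]
```

```bash
python3 - <<'E'
from fit import *
s=read_state();m=camera_model('wrist');g=cv2.cvtColor(cv2.imread('pics/w5.png'),cv2.COLOR_BGR2GRAY).astype(float)
T=R.from_quat(s['ee_rot']).as_matrix();p=np.array(s['tool_pos'])
th=np.radians(np.arange(70,205,2))
def circ(c,r,z,t=th): return np.array([c[0]+r*np.cos(t),c[1]+r*np.sin(t),z+0*t])
res=[]
for dx in np.arange(-.006,.0061,.001):
  for dy in np.arange(-.004,.0041,.001):
    c=p+T@[dx,dy,0];z=p[2]-.08+.024
    d=samp(m,g,circ(c,.0412,z))-samp(m,g,circ(c,.039,z)); res.append((np.minimum(d,40).mean(),dx*1e3,dy*1e3))
    
res.sort(reverse=True);print('collar (tool mm)',np.round(res[:6],2).tolist())
res=[]
for cx in np.arange(.53,.546,.001):
  for cy in np.arange(-.02,-.002,.001):
    for r in (.053,.054,.055):
      d=np.abs(samp(m,g,circ((cx,cy),r+.001,.09))-samp(m,g,circ((cx,cy),r-.001,.09)));res.append((np.minimum(d,40).mean(),cx,cy,r))
res.sort(reverse=True);print('rim',np.round(res[:5],4).tolist())
t=np.arange(40,240,3);tr=np.radians(t);zl=p[2]-.08+.017
for dx in (0,.003):
  c=p+T@[dx,0,0]
  print(dx,np.column_stack([t,np.mean([samp(m,g,circ(c,r,zl,tr)) for r in (.043,.0445)],0)]).astype(int).ravel().tolist())
E
```

```text
collar (tool mm) [[27.98, 2.0, -1.0], [26.78, 2.0, 0.0], [24.41, 3.0, -3.0], [24.31, 2.0, -2.0], [23.66, 3.0, -2.0], [23.08, 1.0, -1.0]]
rim [[37.2181, 0.541, -0.012, 0.055], [37.0501, 0.54, -0.012, 0.055], [36.9217, 0.539, -0.011, 0.054], [35.4691, 0.54, -0.011, 0.054], [34.0086, 0.54, -0.013, 0.055]]
0 [40, 229, 43, 221, 46, 216, 49, 205, 52, 161, 55, 118, 58, 91, 61, 50, 64, 22, 67, 16, 70, 19, 73, 12, 76, 60, 79, 43, 82, 42, 85, 41, 88, 17, 91, 20, 94, 36, 97, 40, 100, 44, 103, 47, 106, 54, 109, 56, 112, 59, 115, 57, 118, 51, 121, 46, 124, 45, 127, 42, 130, 44, 133, 44, 136, 43, 139, 44, 142, 42, 145, 43, 148, 43, 151, 37, 154, 43, 157, 40, 160, 39, 163, 39, 166, 42, 169, 46, 172, 57, 175, 96, 178, 126, 181, 128, 184, 127, 187, 127, 190, 120, 193, 115, 196, 128, 199, 133, 202, 150, 205, 173, 208, 198, 211, 220, 214, 221, 217, 220, 220, 219, 223, 221, 226, 217, 229, 209, 232, 216, 235, 208, 238, 177]
0.003 [40, 222, 43, 210, 46, 203, 49, 158, 52, 124, 55, 96, 58, 45, 61, 51, 64, 33, 67, 42, 70, 48, 73, 58, 76, 42, 79, 40, 82, 40, 85, 6, 88, 31, 91, 66, 94, 62, 97, 55, 100, 46, 103, 43, 106, 50, 109, 52, 112, 49, 115, 50, 118, 55, 121, 51, 124, 45, 127, 46, 130, 42, 133, 41, 136, 41, 139, 41, 142, 39, 145, 42, 148, 41, 151, 40, 154, 25, 157, 48, 160, 73, 163, 75, 166, 82, 169, 79, 172, 73, 175, 96, 178, 129, 181, 128, 184, 126, 187, 124, 190, 124, 193, 128, 196, 126, 199, 139, 202, 151, 205, 177, 208, 194, 211, 212, 214, 220, 217, 221, 220, 220, 223, 218, 226, 221, 229, 218, 232, 203, 235, 205, 238, 186]
```

Rim is (0.5395,-0.0118) and the cup is at tool offset (2,-0.5) mm, so it must shift by (-3,+3) mm. Angles match within about 1°. Correcting and lowering with force checks.

{"name": "arm_command", "arguments": {"moves": [[[-3,3,10],[0,0,0],1],[[-3,3,20],[0,0,0],1],[[-3,3,27],[0,0,0],1],[[-3,3,30],[0,0,0],1],[[-3,3,32],[0,0,0],1],[[-3,3,32],[0,0,0],1]]}}

```text
t: 10.95
tool_pos: [0.5419, -0.012, 0.1663]
ee_rot: [0.376, 0.926, -0.0, -0.0]
contact_force: [-0.0, -0.2, -2.1]
gripper_width: 0.057
finger_force: 65.1
```

{"name": "arm_command", "arguments": {"moves": [[[0,0,2],[0,0,0],1],[[0,0,3],[0,0,0],1],[[0,0,4],[0,0,0],1],[[0,0,5],[0,0,0],1],[[0,0,5],[0,0,0],1]]}}

```text
t: 11.45
tool_pos: [0.5418, -0.0117, 0.1614]
ee_rot: [0.376, 0.927, 0.0, -0.0]
contact_force: [-0.4, 0.2, -2.9]
gripper_width: 0.0569
finger_force: 65.2
```

{"name": "arm_command", "arguments": {"moves": [[[0,0,1],[0,0,0],1],[[0,0,2],[0,0,0],1],[[0,0,3],[0,0,0],1],[[0,0,4],[0,0,0],1],[[0,0,4],[0,0,0],1]]}}

```text
t: 11.95
tool_pos: [0.5418, -0.0117, 0.1573]
ee_rot: [0.376, 0.927, 0.0, -0.0]
contact_force: [-2.0, 2.9, -2.7]
gripper_width: 0.0568
finger_force: 65.2
```

The lugs have passed the rim into the slots, with only a light side push along +tool x. I'll yield to it and continue.

{"name": "arm_command", "arguments": {"moves": [[[1,0,1],[0,0,0],1],[[1,0,2],[0,0,0],1],[[1,0,3],[0,0,0],1],[[1,0,4],[0,0,0],1],[[1,0,4],[0,0,0],1]]}}

```text
t: 12.45
tool_pos: [0.5414, -0.0114, 0.1534]
ee_rot: [0.376, 0.926, -0.0, 0.0]
contact_force: [1.1, 0.1, -2.4]
gripper_width: 0.0569
finger_force: 65.2
```

{"name": "arm_command", "arguments": {"moves": [[[0,0,1],[0,0,0],1],[[0,0,2],[0,0,0],1],[[0,0,3],[0,0,0],1],[[0,0,4],[0,0,0],1],[[0,0,4],[0,0,0],1]]}}

```text
t: 12.95
tool_pos: [0.5414, -0.0113, 0.1498]
ee_rot: [0.376, 0.927, 0.0, 0.0]
contact_force: [-1.5, 0.7, 4.3]
gripper_width: 0.0568
finger_force: 65.7
```

The drive plate is reached at the predicted height (TCP 0.150). Pressing on.

{"name": "arm_command", "arguments": {"moves": [[[0,0,1],[0,0,0],1],[[0,0,2],[0,0,0],1],[[0,0,3],[0,0,0],1],[[0,0,4],[0,0,0],1],[[0,0,5],[0,0,0],1],[[0,0,5],[0,0,0],1]]}}

```text
t: 13.55
tool_pos: [0.5415, -0.0112, 0.1448]
ee_rot: [0.376, 0.927, 0.0, 0.0]
contact_force: [-2.3, 0.3, 7.1]
gripper_width: 0.0569
finger_force: 66.1
```

{"name": "arm_command", "arguments": {"moves": [[[0,0,0.5],[0,0,0],1],[[0,0,1],[0,0,0],1],[[0,0,1.5],[0,0,0],1],[[0,0,1.5],[0,0,0],1],[[0,0,1.5],[0,0,0],1]]}}

```text
t: 14.05
tool_pos: [0.5415, -0.0114, 0.1439]
ee_rot: [0.376, 0.926, 0.0, 0.0]
contact_force: [-5.9, 1.5, 15.3]
gripper_width: 0.0572
finger_force: 67.0
```

The force rises steeply at TCP 0.144, the predicted height of the stop. I'll hold briefly to confirm it is steady.

{"name": "arm_command", "arguments": {"moves": [[[0,0,0],[0,0,0],1],[[0,0,0],[0,0,0],1],[[0,0,0],[0,0,0],1],[[0,0,0],[0,0,0],1],[[0,0,0],[0,0,0],1]]}}

```text
t: 14.55
tool_pos: [0.5415, -0.0114, 0.1439]
ee_rot: [0.376, 0.927, 0.0, 0.0]
contact_force: [-5.2, -0.0, 15.5]
gripper_width: 0.057
finger_force: 67.0
```

```bash
python3 -c "
from workcell import *
print(hand_in())"
```

```text
the job is handed in; nothing more can be done
None
```

Handed in at about 14.6 s: the jar stands upright on the worktop at about (0.42, 0.05), and the cup is meshed in the well, pressed to the stop with about 15 N and still gripped.

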